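# Latch the instrument steriliser

### The job

Close the lid of the bench-top instrument steriliser, then swing its hasp down over the staple on the deck until the staple stands up through the slot and the hasp lies flat, fully home. The hasp has side play on its pin and does not start in line with the staple, so feel or look for the place where it drops on. Leave the bowl, the tape roll and the jar where they are.

Things in the scene. Friction and masses are not known exactly. Their poses are not given: they have to be found in the camera images.
- steriliser: Plain metal bench-top instrument steriliser, fixed: 260 (own x) x 300 (own y) x 85 mm high. Origin: centre of its underside, z up. Its front (own -x side, black control panel) is a flat deck, own x -130 to -40 mm, top 85 mm above the bench; behind it, own x -40 to +130, is the chamber under the lid.
- staple_zone (a point): Point on the deck top at the steriliser's own x -82, y 0, z 85 mm (its axes). The staple, a fixed upright U of 8 mm round bar, 24 mm wide (own y), 8 mm thick, 26 mm high, stands at this x, but its place in y is not measured: its middle is somewhere from own y -4 to +14 mm. Look for it or find it by touch.
- lid (a joint): Flat steel lid 168 x 298 x 10 mm, 0.4 to 0.85 kg. Hinge axis along the steriliser's own y at own x +130, z 75 mm. 0 rad = closed (top level with the deck, own z 85 mm), grows as the front edge rises, limit 1.3. Stiff hinge (0.9 N m friction): stays where left. Press down on its top near the front edge, beside the hasp, to close it.
- lid_edge (a point): Middle of the top of the lid's free front edge, 168 mm from the lid's hinge axis along the lid. Axes as the lid: when closed, those of the steriliser.
- hasp (a joint): Hasp: steel plate 150 x 60 x 6 mm, 0.15 kg, on a pin along own y on the lid's top (own x +30, z 91 mm with the lid closed). 0 rad = flat over lid and deck, pointing to own -x, underside 3 mm above the deck; grows as its tip swings up and back, limit 1.7. Stays where left (friction 0.16 N m). If out of line with the staple it stops on top of it at about 0.2 rad; pressing harder only lifts the lid.
- hasp_slot (a point): Centre of the hasp's slot, in the plate's middle plane, 112 mm from the pin; the slot is 32 mm wide (own y) x 20 mm long and must drop over the staple: it does when their middles are within 4 mm sideways. Axes as the hasp: when flat, those of the steriliser.
- hasp_slide (a joint): Side play of the hasp on its pin, in m: the steriliser's own y of the hasp's middle. Range -0.016 to +0.016, 1.2 N friction. It starts near the -y end (-0.016 to -0.010), always out of line with the staple, and has to be moved towards +y.
- hasp_grip (a point): Middle of the hasp's raised pull bar: round, 10 mm thick, along own y, on two posts 37 mm clear apart, 62 mm from the pin, 34 mm above the plate's top (37 above its middle plane). Pinch it lightly from above, one finger before and one behind: it turns between them (with 5 to 8 N of drag up or down at 20 N grip); moving along it takes the hasp sideways. Axes as the hasp.
- hasp_tip (a point): Point on the hasp's top face, in the middle of the plain plate beyond the slot (122 to 150 mm from the pin), 136 mm from the pin; a good place to push the hasp over. Axes as the hasp.
- bowl: Bystander: loose plastic bowl, 130 mm across, 50 mm high; origin under its centre.
- tape: Bystander: loose roll of tape lying flat, 90 mm across, 25 mm high; origin under its centre.
- jar: Bystander: loose glass jar, 66 mm across, 100 mm high; origin under its centre.

How it is judged:
On the way, in this order (a step that is already met when the one before it is completed fails the run):
1. the lid is closed (value of joint lid below 0.04 rad), for 0.2 s.
2. the hasp lies home over the staple (value of joint lid below 0.04 rad and value of joint hasp below 0.06 rad), for 0.2 s.
At the end, for the whole second after the job is handed in: The lid is closed (within 0.04 rad), the hasp lies flat with the staple through its slot (within 0.06 rad of fully home), both at rest (all of step 2 and velocity of joint hasp between -0.05 and 0.05 rad/s and velocity of joint lid between -0.05 and 0.05 rad/s); the robot touches nothing.
It fails at once if the bowl is moved more than 30 mm (distance of bowl from where it was at the start of the episode above 0.03 m).
It fails at once if the tape roll is moved more than 30 mm (distance of tape from where it was at the start of the episode above 0.03 m).
It fails at once if the jar is moved more than 30 mm (distance of jar from where it was at the start of the episode above 0.03 m).
It also fails if it takes over 72 s, if anything falls off the work surface, if the arm or the gripper's body presses on something with over 40 N, if the wrist force passes 120 N, or if a joint passes its speed limit or range.

### The arm

A 7-joint arm with a two-finger parallel gripper is mounted at the origin on the work surface. World frame = base frame: x ahead of the robot, y to its left, z up, the work surface at z = 0. Lengths are in m, angles in rad, forces in N, time in s.
With the tool pointing down it reaches from about 0.4 to 0.85 m from the base axis. Payload 10.4 kg.
Tool frame: the origin (TCP) lies between the finger pads; the fingertips stand r.nose_length ahead of it and the grasp point (between the pads) lies 6 mm ahead of it (r.nose_length is the distance from the TCP to the fingertips, in m); z points along the fingers, x is the direction in which the jaws open and shut, and the axes are right-handed (so a half turn about z gives the same grasp; the last joint's range is limited). The gripper opens to 87 mm and grips with 3 to 60 N. Pads are 19 mm wide; open, the fingers measure 117 mm over their backs; the gripper's body (75 mm by 190 mm) begins 51 mm behind the grasp point.
Start: joints at [-0.023, 0.332, -0.065, 1.46, 0.022, 1.35, -0.088], TCP at [0.625, 0, 0.248] pointing down, gripper open.
Joint ranges: [-2.6, 2.6], [-0.5, 2.12], [-1.47, 1.34], [0.16, 2.42], [-1.27, 4.41], [0.06, 2.06], [-2.6, 2.6]. Speed limits (rad/s): [2.22, 2.22, 2.79, 2.79, 3.14, 3.14, 3.14].

### API

Orientations are given as a unit quaternion [x, y, z, w].
In Python, from bench import r gives the robot as it stands. The module is installed in compiled form; this text tells all that it offers.
- The arm moves only by the shell command python3 -m creep 'ROWS' [OPENING] [FORCE]. ROWS is JSON, a list of rows, each an object of numbers: "x", "y", "z": the shift along the world's x, y, z in m; "spin": the turn about the world's z in degrees. In form: [{"x": .., "y": .., "z": .., "spin": ..}, ...]. A call has 1 to 12 rows; each row is the pose to reach, as a shift and turn from the pose commanded when the call began; what a row does not reach only later rows make up. A row lasts 1/8 s, in which the tool goes at most 62.5 mm and 10.7 degrees, less where a joint would pass 70% of its speed; a pose out of reach is approached as far as the arm can. A call with a gripper value outside its range is refused whole. OPENING is the finger opening in m, from 0 to 0.087, set as the call begins (- or left out, the last holds). The fingers move at their own pace and stop on an object; FORCE is the grip in N (left out, the last holds). Time passes only in rows, so rows that repeat a pose let the fingers close. It gives the time, the measured TCP pose, the force and the opening at its end, in the units of the state.
- r.read_state(): the state, without advancing time (a new reading comes with each control period).
- r.camera(name): name is "scene" or "side" or "wrist"; returns a dict with "pixels" (384x512x3 uint8, blue, green, red), "z_map" (384x512 float32, m along the optical axis (not along the pixel's ray), 0 where there is no reading), "K" (3x3 intrinsics, pixels), "k1" (the pictures are not rectified: a ray, as slopes to the right and down, at radius r is drawn at 1 + k1 r^2 times it, then the intrinsics apply), "R" (3x3) and "t" (3): a world point X has camera coordinates R X + t. Camera axes: x right, y down, z forward; pixel columns grow to the right and rows downward; lengths in m; the calibration is good to about 2 mm. A picture is of the moment at which its call begins.
- r.close_job(): hands the job in, once; it reports no verdict.
The state is a dict: "time": time; "joint_positions": joint angles; "joint_vel": joint speeds; "joint_torque": joint torques, N m; "ee_pos": TCP position; "eef_rot": TCP orientation; "ft_force": force on the tool from outside, world axes, zero at the start; "torque": the same for the moment, N m; "width": finger opening in m.
Only numpy, scipy, OpenCV 4.12 (cv2) and the standard library are available. Lean on these libraries where they do the work, as an engineer would, in place of code of your own. Each camera call takes 0.05 s, during which the arm holds its last target. There are 200 camera calls.

## Working session

There is one attempt and no reset: what is moved stays moved. The work goes in short steps, Python scripts to look and compute and a shell command to move; the robot and the scene stay as the last step left them, time stands still between calls to the robot, and variables do not carry over. Pictures are saved under pics/ and viewed, about 8 in all and at most 12, crops included, and the job is handed in when it is done.

```bash
mkdir -p pics; cat > h.py <<'E'
import numpy as np, cv2
from bench import r
def cloud(c):
    K=c["K"];z=c["z_map"];h,w=z.shape
    u,v=np.meshgrid(np.arange(w),np.arange(h))
    xd=(u-K[0,2])/K[0,0];yd=(v-K[1,2])/K[1,1]
    x,y=xd.copy(),yd.copy()
    for _ in range(10):
        s=1+c["k1"]*(x*x+y*y);x,y=xd/s,yd/s
    P=np.stack([x*z,y*z,z],-1)
    P=(P-c["t"])@c["R"]
    P[z<=0]=np.nan
    return P
E
python3 - <<'E'
from h import *
ims=[]
for n in("scene","side"):
    c=r.camera(n);np.savez(n+"0.npz",p=c["pixels"],P=cloud(c));ims.append(c["pixels"]);print(n,c["t"],(-c["R"].T@c["t"]).round(3))
cv2.imwrite("pics/scene0.png",ims[0]);cv2.imwrite("pics/side0.png",ims[1])
s=r.read_state();print(s["time"],s["ee_pos"],s["eef_rot"],s["ft_force"],s["width"],r.nose_length)
E
```

```text
scene [ 0.17362916 -0.29193096  1.49982718] [1.235 0.268 0.876]
side [-0.54130299 -0.01551378  1.41385292] [ 0.805 -0.831  0.976]
0.1 [ 6.24687750e-01 -8.36043425e-06  2.46843987e-01] [ 9.99999796e-01 -6.24232513e-06 -6.38656176e-04  2.02432848e-05] [-0.50024494  0.50683338  0.32230635] 0.08690383237259422 0.025
```

View pics/scene0.png

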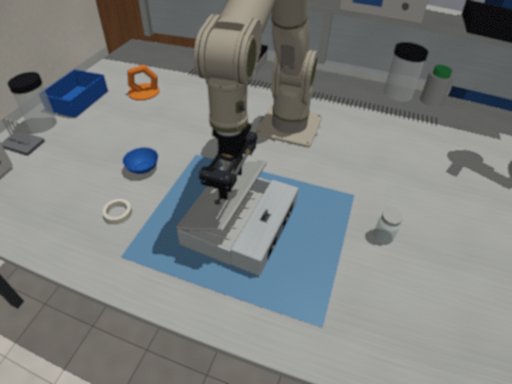

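View pics/side0.png

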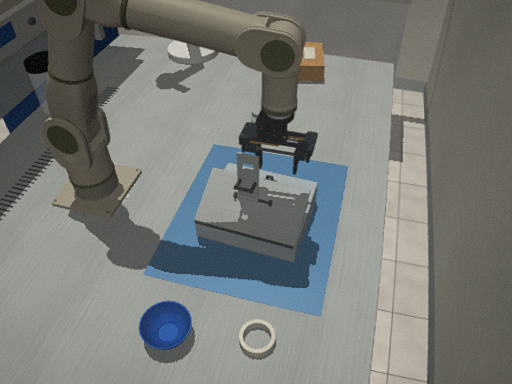

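The scene picture shows the steriliser at px (240,225), its deck facing +y (image right) with the staple at (266,216). The side view shows the hasp upright at (247,172) and the gripper right beside it. The bowl and tape roll are on the -y side and the jar on the +y side, all well clear.

```bash
python3 - <<'E'
from h import *
for n in("scene","side"):
    d=np.load(n+"0.npz");P=d["P"];p=d["p"]
    near=(abs(P[...,0]-.62)<.3)&(abs(P[...,1])<.3)
    m=near&(abs(P[...,2]-.085)<.005)
    Q=P[m];print(n,m.sum(),Q.min(0),Q.max(0))
    m8=m.astype(np.uint8);k,l,s,_=cv2.connectedComponentsWithStats(m8)
    i=1+s[1:,4].argmax();Q=P[l==i];print(s[i])
    print(cv2.minAreaRect((Q[:,:2]*1000).astype(np.float32)),np.median(Q[:,2]))
    box=near&(P[...,2]>.02)&(P[...,2]<.08)
    print("box side",cv2.minAreaRect((P[box][:,:2]*1000).astype(np.float32)))
    x0,x1,y0,y1=(150,330,140,290) if n=="scene" else (180,335,110,270)
    cv2.imwrite(f"pics/{n}1.png",cv2.resize(p[y0:y1,x0:x1],None,fx=4,fy=4,interpolation=cv2.INTER_CUBIC)[:600,:800])
E
```

```text
scene 2576 [ 0.42591811 -0.13685219  0.08000722] [0.72935353 0.14094326 0.08998781]
[ 230  180   68   81 2417]
((577.421630859375, 86.94329833984375), (90.296630859375, 301.47747802734375), 85.83867645263672) 0.08350213717150082
box side ((570.9291381835938, 4.629150390625), (268.0335998535156, 305.6667785644531), 85.44422912597656)
side 1240 [ 0.41370812 -0.1416838   0.0800296 ] [0.72703636 0.13908591 0.08997903]
[194 214 103  33 629]
((562.59375, -122.49848937988281), (27.527170181274414, 298.12939453125), 86.02254486083984) 0.08625458921613054
box side ((571.8789672851562, -0.072021484375), (270.1015930175781, 300.4327697753906), 85.79728698730469)
```

View pics/scene1.png

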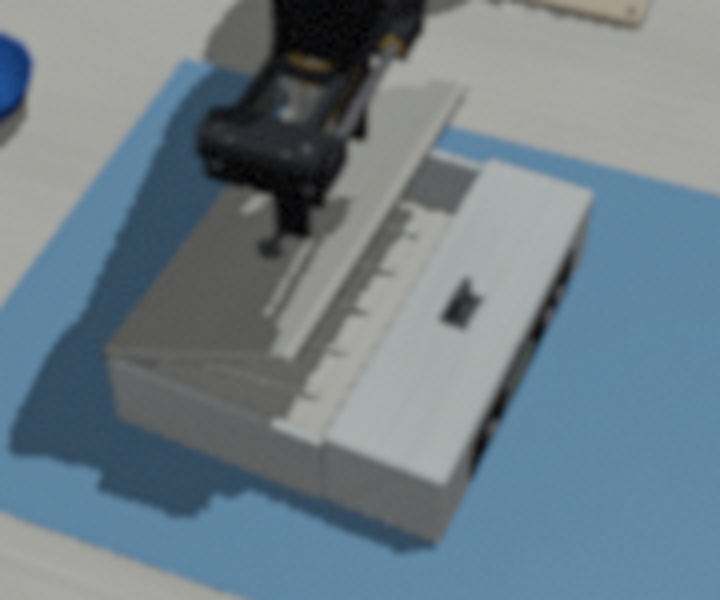

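View pics/side1.png

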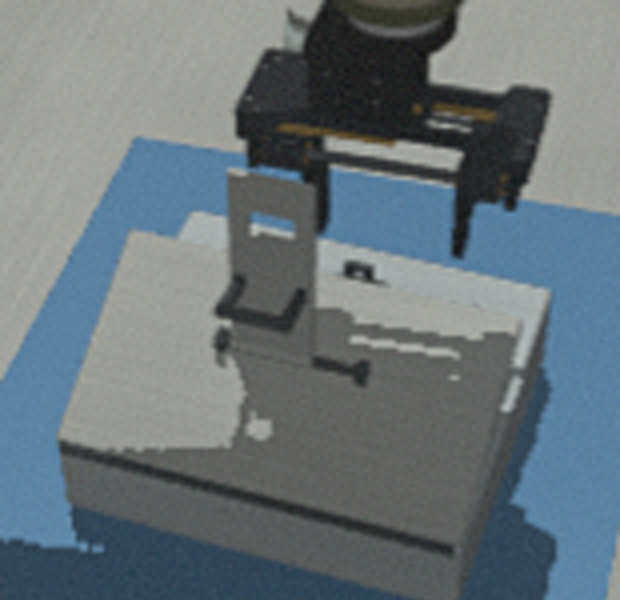

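```bash
cat >> h.py <<'E'
O=np.array([.571,.0015,0]);A=np.deg2rad(-94.16)
X=np.array([np.cos(A),np.sin(A),0]);Y=np.array([-np.sin(A),np.cos(A),0]);Z=np.array([0,0,1.])
def own(P): return (P-O)@np.stack([X,Y,Z],1)
def world(o): return O+np.asarray(o)@np.stack([X,Y,Z])
E
python3 - <<'E'
from h import *
for n in("scene","side"):
    d=np.load(n+"0.npz");Q=own(d["P"])*1000;g=d["p"].max(2)
    dk=(abs(Q[...,0]+82)<14)&(abs(Q[...,1])<60)&(Q[...,2]>75)
    st=dk&(Q[...,2]>92);S=Q[st];print(n,"staple",st.sum(),S.min(0).round(),S.max(0).round(),"mid",(S[:,1].min()+S[:,1].max())/2,S[:,1].mean())
    dd=dk&(g<110);S=Q[dd];print(" dark",dd.sum(),S.min(0).round(),S.max(0).round(),S.mean(0).round(1))
    for y0 in(-110,60):
      l=(abs(Q[...,1]-y0-25)<25)&(Q[...,0]>-60)&(Q[...,0]<110)&(Q[...,2]>95)&(Q[...,2]<180);S=Q[l]
      if len(S)>20:
        f=np.polyfit(S[:,0],S[:,2],1);print(" lid",y0,len(S),f,S[:,0].min(),S[:,2].max(),np.arctan(-f[0]))
    h=(abs(Q[...,1]+10)<45)&(abs(Q[...,0]-30)<80)&(Q[...,2]>190)&(Q[...,2]<330);S=Q[h]
    print(" hasp",len(S),np.percentile(S,[2,50,98],axis=0).round())
E
```

```text
scene staple 29 [-87.  -3.  92.] [-80.  19. 112.] mid 8.3955504830525 9.994877137418804
 dark 62 [-93.  -8.  83.] [-74.  23. 112.] [-84.7  10.8  92.1]
 lid -110 201 [ -0.43496727 147.16660439] -21.066278619880226 158.050692967854 0.4102826319122632
 lid 60 519 [ -0.46810863 147.13258848] -21.83083415642161 157.9038544122714 0.43781060273797245
 hasp 344 [[-34. -33. 198.]
 [-15.   4. 296.]
 [ 80.  29. 329.]]
side staple 32 [-87.  -3.  94.] [-78.  20. 113.] mid 8.841669634651678 9.248607803481999
 dark 30 [-94.  -3.  85.] [-78.  20. 111.] [-82.6   8.1 102.2]
 lid -110 754 [ -0.48624464 147.79727392] -20.272160031071415 158.61167613929842 0.4525828893278648
 lid 60 871 [ -0.48684173 147.61951208] -21.699207557184998 158.6108301042708 0.45306569059025636
 hasp 1065 [[  4. -41. 193.]
 [ 41.  -6. 258.]
 [ 83.  27. 328.]]
```

```bash
python3 -m creep '[{"x":0.02,"z":0.06},{"x":0.04,"z":0.08,"spin":10},{"x":0.04,"z":0.08,"spin":20},{"x":0.04,"z":0.08,"spin":30},{"x":0.04,"z":0.08,"spin":40},{"x":0.04,"z":0.08,"spin":50},{"x":0.04,"z":0.08,"spin":60},{"x":0.04,"z":0.08,"spin":70},{"x":0.04,"z":0.08,"spin":80},{"x":0.04,"z":0.08,"spin":86},{"x":0.04,"z":0.08,"spin":86}]' 0
```

```text
invalid input at $[0]: expected keys x, y, z, spin
```

The staple's middle is at own y ≈ +8.5 mm, and both views agree. The lid is at about 0.45 rad.

```bash
python3 -m creep '[{"x":0.02,"y":0,"z":0.06,"spin":0},{"x":0.04,"y":0,"z":0.08,"spin":10},{"x":0.04,"y":0,"z":0.08,"spin":20},{"x":0.04,"y":0,"z":0.08,"spin":30},{"x":0.04,"y":0,"z":0.08,"spin":40},{"x":0.04,"y":0,"z":0.08,"spin":50},{"x":0.04,"y":0,"z":0.08,"spin":60},{"x":0.04,"y":0,"z":0.08,"spin":70},{"x":0.04,"y":0,"z":0.08,"spin":80},{"x":0.04,"y":0,"z":0.08,"spin":86},{"x":0.04,"y":0,"z":0.08,"spin":86}]' 0; python3 - <<'E'
from h import *
for o in([.0,.095,.16],[-.022,.095,.085]): print(world(o))
for n in("scene","side"):
    c=r.camera(n);np.savez(n+"1.npz",p=c["pixels"],P=cloud(c));Q=own(cloud(c))*1000
    h=(abs(Q[...,1]+10)<32)&(Q[...,0]>-60)&(Q[...,0]<90)&(Q[...,2]>165)&(Q[...,2]<310);S=Q[h]
    print(n,len(S),np.percentile(S,[1,50,99],axis=0).round().tolist())
    for a in range(160,310,15):
        T=S[abs(S[:,2]-a)<7.5]
        if len(T):print(a,len(T),T[:,0].min().round(),T[:,0].max().round(),T[:,1].min().round(),T[:,1].max().round())
E
```

```text
time: 1.48
ee_pos: [0.6649, -0.0, 0.3271]
eef_rot: [0.732, 0.682, -0.0, -0.0]
ft_force: [0.0, 0.3, 0.0]
width: 0.0005
[ 0.66574971 -0.00539148  0.16      ]
[0.66734563 0.01655056 0.085     ]
scene 208 [[38.0, -41.0, 166.0], [42.0, -5.0, 196.0], [83.0, 18.0, 233.0]]
160 10 41.0 46.0 -41.0 18.0
175 39 40.0 46.0 -40.0 19.0
190 63 39.0 86.0 -42.0 17.0
205 67 39.0 84.0 -42.0 17.0
220 19 38.0 39.0 -41.0 -14.0
235 10 37.0 41.0 -29.0 -14.0
side 778 [[33.0, -41.0, 170.0], [43.0, -12.0, 221.0], [84.0, 17.0, 283.0]]
160 3 43.0 48.0 -13.0 10.0
175 56 42.0 48.0 -38.0 17.0
190 94 42.0 85.0 -41.0 17.0
205 184 41.0 85.0 -41.0 18.0
220 94 39.0 48.0 -41.0 17.0
235 85 38.0 47.0 -41.0 17.0
250 56 32.0 44.0 -42.0 18.0
265 101 33.0 44.0 -42.0 17.0
280 105 31.0 43.0 -41.0 18.0
```

```bash
python3 -m creep '[{"x":0,"y":-0.005,"z":-0.06,"spin":0},{"x":0,"y":-0.005,"z":-0.11,"spin":0},{"x":0,"y":-0.005,"z":-0.14,"spin":0},{"x":0,"y":-0.005,"z":-0.155,"spin":0},{"x":0,"y":-0.005,"z":-0.17,"spin":0},{"x":0,"y":-0.005,"z":-0.185,"spin":0},{"x":0,"y":-0.005,"z":-0.2,"spin":0},{"x":0,"y":-0.005,"z":-0.21,"spin":0},{"x":0,"y":-0.005,"z":-0.215,"spin":0},{"x":0,"y":-0.005,"z":-0.215,"spin":0}]'
```

```text
time: 2.82
ee_pos: [0.6648, -0.0053, 0.1121]
eef_rot: [0.731, 0.682, -0.0, -0.0]
ft_force: [0.7, -0.3, -0.1]
width: 0.0005
```

```bash
python3 -m creep '[{"x":0,"y":0,"z":-0.003,"spin":0},{"x":0,"y":0,"z":-0.006,"spin":0},{"x":0,"y":0,"z":-0.006,"spin":0},{"x":0,"y":0,"z":-0.006,"spin":0}]'; python3 - <<'E'
from h import *
for n in("scene","side"):
    c=r.camera(n);p=c["pixels"];np.savez(n+"2.npz",p=p,P=cloud(c));Q=own(cloud(c))*1000
    for y0 in(-125,45):
      l=(abs(Q[...,1]-y0-25)<20)&(Q[...,0]>-30)&(Q[...,0]<110)&(Q[...,2]>75)&(Q[...,2]<100);S=Q[l]
      if len(S)>20: print(n,"lid",len(S),np.polyfit(S[:,0],S[:,2],1))
    h=(abs(Q[...,1]+10)<40)&(Q[...,0]>-90)&(Q[...,0]<90)&(Q[...,2]>100)&(Q[...,2]<310);S=Q[h]
    for a in range(100,260,15):
        T=S[abs(S[:,2]-a)<7.5]
        if len(T):print(a,len(T),T[:,0].min().round(),T[:,0].max().round(),T[:,1].min().round(),T[:,1].max().round())
a=np.load("scene2.npz")["p"][140:290,150:330];b=np.load("side2.npz")["p"][110:270,170:330]
cv2.imwrite("pics/2.png",np.hstack([cv2.resize(a,(400,333)),cv2.resize(b,(333,333))]))
E
```

```text
time: 3.32
ee_pos: [0.6655, -0.0051, 0.1104]
eef_rot: [0.731, 0.682, 0.001, 0.001]
ft_force: [-12.5, -1.4, 26.2]
width: 0.0003
scene lid 155 [-4.64243033e-04  8.34791687e+01]
scene lid 204 [1.01835386e-05 8.36361442e+01]
100 10 -87.0 24.0 -39.0 20.0
115 17 -86.0 23.0 -39.0 19.0
130 10 3.0 13.0 -37.0 16.0
145 43 -6.0 17.0 -41.0 16.0
160 38 -16.0 18.0 -40.0 17.0
175 25 -24.0 -12.0 -45.0 19.0
190 16 -33.0 -21.0 -43.0 17.0
205 24 -41.0 -28.0 -41.0 18.0
220 47 -47.0 -38.0 -42.0 17.0
side lid 456 [2.95621950e-03 8.35529309e+01]
side lid 331 [-9.81876057e-03  8.44986761e+01]
100 71 -83.0 32.0 -41.0 20.0
115 132 -85.0 25.0 -43.0 20.0
130 81 2.0 17.0 -43.0 17.0
145 84 -10.0 17.0 -43.0 18.0
160 193 -18.0 37.0 -43.0 17.0
175 135 -26.0 34.0 -42.0 17.0
190 67 -34.0 -19.0 -42.0 18.0
205 121 -44.0 -27.0 -44.0 17.0
220 87 -48.0 -32.0 -43.0 17.0
```

View pics/2.png

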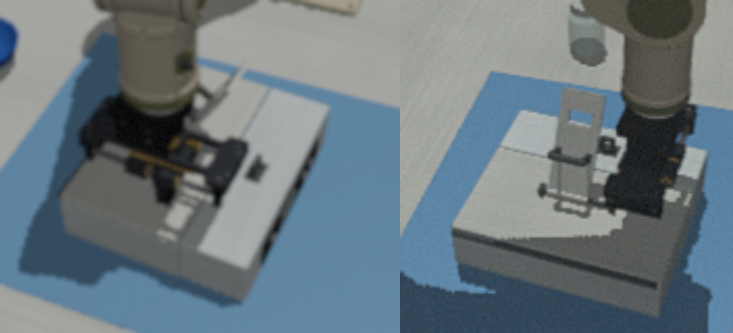

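The lid is flat: slope about 0, top at 84 mm. The hasp stands at about 1.05 rad with its middle at own y ≈ -12.5 mm. Next I lift, come in behind the hasp near its tip and push it over along its arc.

```bash
python3 -m creep '[{"x":0,"y":0,"z":0.06,"spin":0},{"x":0,"y":0,"z":0.12,"spin":0},{"x":0,"y":0,"z":0.17,"spin":0},{"x":-0.055,"y":0.004,"z":0.17,"spin":0},{"x":-0.106,"y":0.007,"z":0.17,"spin":0},{"x":-0.106,"y":0.007,"z":0.17,"spin":0},{"x":-0.106,"y":0.007,"z":0.13,"spin":0},{"x":-0.106,"y":0.007,"z":0.13,"spin":0}]' && python3 -m creep '[{"x":0.001,"y":0.012,"z":0,"spin":0},{"x":0.002,"y":0.024,"z":0,"spin":0},{"x":0.0025,"y":0.032,"z":-0.005,"spin":0},{"x":0.003,"y":0.04,"z":-0.012,"spin":0},{"x":0.004,"y":0.048,"z":-0.018,"spin":0},{"x":0.004,"y":0.055,"z":-0.025,"spin":0},{"x":0.005,"y":0.061,"z":-0.033,"spin":0},{"x":0.005,"y":0.067,"z":-0.041,"spin":0},{"x":0.005,"y":0.071,"z":-0.047,"spin":0},{"x":0.005,"y":0.074,"z":-0.053,"spin":0},{"x":0.006,"y":0.077,"z":-0.059,"spin":0},{"x":0.006,"y":0.08,"z":-0.065,"spin":0}]'; python3 - <<'E'
from h import *
for n in("scene","side"):
    c=r.camera(n);p=c["pixels"];np.savez(n+"3.npz",p=p,P=cloud(c))
a=np.load("scene3.npz")["p"][140:290,150:330];b=np.load("side3.npz")["p"][110:270,170:330]
cv2.imwrite("pics/3.png",np.hstack([cv2.resize(a,(400,333)),cv2.resize(b,(333,333))]))
E
```

```text
time: 4.42
ee_pos: [0.5581, 0.0018, 0.2346]
eef_rot: [0.731, 0.682, -0.002, -0.001]
ft_force: [-0.2, 0.1, 0.7]
width: 0.0005
time: 5.92
ee_pos: [0.5651, 0.0821, 0.1712]
eef_rot: [0.731, 0.682, 0.0, -0.0]
ft_force: [0.4, -0.4, 0.2]
width: 0.0003
```

View pics/3.png

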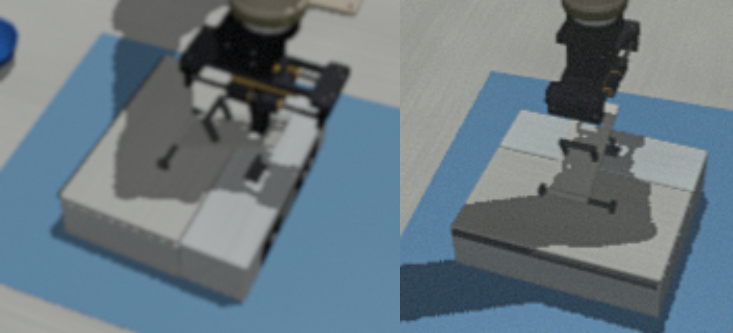

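The hasp came over with the finger to about 0.4 rad, and the lid is still closed. I lift clear and measure the pull bar.

```bash
python3 -m creep '[{"x":0,"y":0,"z":0.05,"spin":0},{"x":0,"y":-0.03,"z":0.1,"spin":0},{"x":0,"y":-0.06,"z":0.13,"spin":0},{"x":0,"y":-0.06,"z":0.13,"spin":0}]' 0.05 15; python3 - <<'E'
from h import *
for n in("scene","side","wrist"):
    c=r.camera(n);p=c["pixels"];P=cloud(c);np.savez(n+"4.npz",p=p,P=P);Q=own(P)*1000
    b=(abs(Q[...,1]+10)<35)&(abs(Q[...,0]+15)<30)&(Q[...,2]>135)&(Q[...,2]<165);S=Q[b]
    if len(S):print(n,"bar",len(S),np.percentile(S,[2,50,98],axis=0).round().tolist())
    st=(abs(Q[...,1]-8)<22)&(abs(Q[...,0]+82)<8)&(Q[...,2]>95)&(Q[...,2]<113);S=Q[st]
    if len(S):print(n,"staple?",len(S),np.percentile(S,[2,50,98],axis=0).round().tolist())
    for s in(110,120,130,140,150,160):
        T=Q[(abs(Q[...,2]-s)<5)&(Q[...,0]<20)&(Q[...,0]>-140)&(abs(Q[...,1])<60)]
        if len(T):print(s,len(T),np.percentile(T[:,:2],[2,50,98],axis=0).round().tolist())
cv2.imwrite("pics/4.png",p)
s=r.read_state();print(s["ee_pos"])
E
```

```text
time: 6.52
ee_pos: [0.5661, 0.0192, 0.3043]
eef_rot: [0.733, 0.68, 0.001, 0.002]
ft_force: [0.1, 1.0, 0.4]
width: 0.0322
scene bar 84 [[-23.0, -38.0, 136.0], [-15.0, -9.0, 151.0], [-7.0, 13.0, 155.0]]
scene staple? 25 [[-86.0, -2.0, 97.0], [-84.0, 9.0, 108.0], [-80.0, 20.0, 112.0]]
110 93 [[-86.0, -41.0], [-12.0, 2.0], [3.0, 17.0]]
120 105 [[-46.0, -42.0], [-32.0, -11.0], [-19.0, 17.0]]
130 147 [[-67.0, -40.0], [-52.0, -10.0], [-18.0, 16.0]]
140 100 [[-91.0, -40.0], [-76.0, -1.0], [-13.0, 16.0]]
150 174 [[-108.0, -41.0], [-94.0, -11.0], [-8.0, 16.0]]
160 4 [[-16.0, -33.0], [-13.0, -22.0], [-11.0, 1.0]]
side bar 76 [[-17.0, -38.0, 138.0], [-11.0, -11.0, 152.0], [-7.0, 14.0, 156.0]]
side staple? 13 [[-85.0, 13.0, 98.0], [-83.0, 17.0, 105.0], [-79.0, 20.0, 110.0]]
110 169 [[-83.0, -41.0], [-10.0, -10.0], [7.0, 17.0]]
120 100 [[-55.0, -42.0], [-27.0, -13.0], [-17.0, 17.0]]
130 147 [[-71.0, -41.0], [-54.0, -10.0], [-16.0, 17.0]]
140 116 [[-96.0, -42.0], [-81.0, -11.0], [-12.0, 17.0]]
150 179 [[-109.0, -41.0], [-93.0, -11.0], [-7.0, 16.0]]
160 6 [[-95.0, -34.0], [-10.0, -18.0], [-9.0, -0.0]]
wrist bar 735 [[-25.0, -42.0, 136.0], [-16.0, -18.0, 154.0], [-10.0, 9.0, 156.0]]
wrist staple? 116 [[-89.0, -7.0, 98.0], [-84.0, -1.0, 110.0], [-81.0, 7.0, 112.0]]
110 746 [[-87.0, -46.0], [-4.0, -18.0], [4.0, 12.0]]
120 1017 [[-42.0, -46.0], [-33.0, -18.0], [-20.0, 12.0]]
130 1479 [[-67.0, -46.0], [-53.0, -18.0], [-27.0, 12.0]]
140 988 [[-88.0, -46.0], [-76.0, -20.0], [-21.0, 13.0]]
150 2022 [[-109.0, -46.0], [-95.0, -18.0], [-10.0, 12.0]]
160 208 [[-108.0, -42.0], [-15.0, -18.0], [-12.0, 9.0]]
[0.56459831 0.02288863 0.30060448]
```

View pics/4.png

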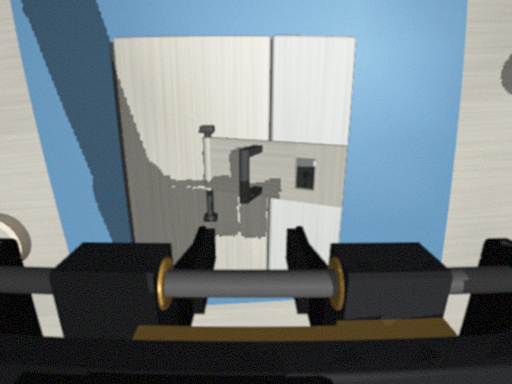

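The wrist view shows the bar at (245,175), the staple at (305,175) through the slot, and the jaws lined up across the bar. The bar centre is at own (-12, -12, 150) mm and the hasp is at about 0.42 rad. I descend and pinch it.

```bash
python3 -m creep '[{"x":-0.005,"y":-0.008,"z":-0.03,"spin":0},{"x":-0.005,"y":-0.008,"z":-0.08,"spin":0},{"x":-0.005,"y":-0.008,"z":-0.11,"spin":0},{"x":-0.005,"y":-0.008,"z":-0.125,"spin":0},{"x":-0.005,"y":-0.008,"z":-0.135,"spin":0},{"x":-0.005,"y":-0.008,"z":-0.14,"spin":0},{"x":-0.005,"y":-0.008,"z":-0.14,"spin":0}]' 0.032 10 && python3 -m creep '[{"x":0,"y":0,"z":0,"spin":0},{"x":0,"y":0,"z":0,"spin":0},{"x":0,"y":0,"z":0,"spin":0},{"x":0,"y":0,"z":0,"spin":0}]' 0 10
```

```text
time: 7.55
ee_pos: [0.5603, 0.0141, 0.162]
eef_rot: [0.731, 0.682, 0.0, 0.0]
ft_force: [0.5, 0.1, 0.9]
width: 0.0322
time: 8.05
ee_pos: [0.5605, 0.0157, 0.1623]
eef_rot: [0.731, 0.682, 0.001, -0.0]
ft_force: [-0.1, 4.8, 3.8]
width: 0.0097
```

Gripped, with the opening equal to the 10 mm bar. Now slide +20.5 mm along own y and look.

```bash
python3 -m creep '[{"x":0.005,"y":0,"z":0,"spin":0},{"x":0.01,"y":-0.0005,"z":0,"spin":0},{"x":0.015,"y":-0.001,"z":0,"spin":0},{"x":0.0205,"y":-0.0015,"z":0,"spin":0},{"x":0.0205,"y":-0.0015,"z":0,"spin":0},{"x":0.0205,"y":-0.0015,"z":0,"spin":0}]'; python3 - <<'E'
from h import *
for n in("scene","side"):
    c=r.camera(n);p=c["pixels"];P=cloud(c);np.savez(n+"5.npz",p=p,P=P);Q=own(P)*1000
    st=(abs(Q[...,1]-8)<25)&(abs(Q[...,0]+82)<8)&(Q[...,2]>93)&(Q[...,2]<113);S=Q[st]
    if len(S):print(n,"staple",len(S),np.percentile(S,[2,50,98],axis=0).round(1).tolist())
    for s in(120,130,140,150):
        T=Q[(abs(Q[...,2]-s)<5)&(Q[...,0]<-30)&(Q[...,0]>-140)&(abs(Q[...,1])<60)]
        if len(T):print(s,len(T),np.percentile(T[:,:2],[2,50,98],axis=0).round(1).tolist())
a=np.load("scene5.npz")["p"][180:270,200:310];b=np.load("side5.npz")["p"][120:220,220:330]
cv2.imwrite("pics/5.png",np.hstack([cv2.resize(a,(400,327)),cv2.resize(b,(360,327))]))
E
```

```text
time: 8.8
ee_pos: [0.5814, 0.0141, 0.1624]
eef_rot: [0.731, 0.682, 0.001, 0.0]
ft_force: [1.6, 5.8, 4.2]
width: 0.0093
scene staple 17 [[-86.4, 1.1, 97.8], [-84.5, 16.9, 105.2], [-81.1, 21.1, 110.7]]
120 60 [[-46.1, -21.6], [-35.7, 12.0], [-30.3, 38.4]]
130 130 [[-69.4, -21.8], [-53.3, 9.8], [-38.6, 38.4]]
140 72 [[-89.1, -21.8], [-77.8, 20.7], [-62.3, 37.9]]
150 130 [[-107.9, -21.4], [-97.0, 9.9], [-83.2, 37.2]]
120 14 [[-49.7, 20.8], [-41.0, 35.1], [-32.2, 38.3]]
130 52 [[-69.0, 17.4], [-54.1, 30.7], [-38.3, 38.4]]
140 31 [[-89.7, 26.1], [-73.9, 33.4], [-61.0, 38.4]]
150 24 [[-105.9, 27.2], [-93.2, 34.9], [-77.7, 39.0]]
```

View pics/5.png

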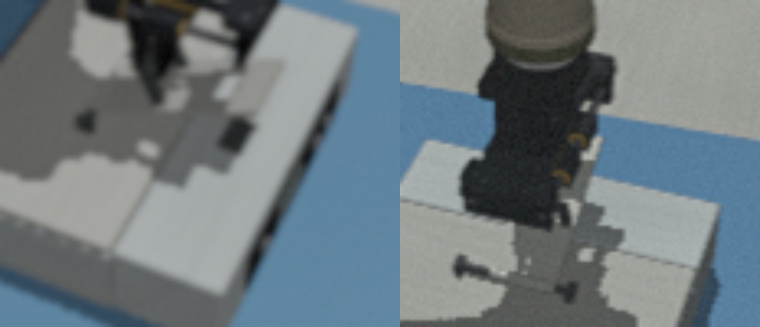

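The hasp's middle is now at own y ≈ +8.3 mm against the staple at about +8.5 to +9. I swing it down along its arc while holding the bar.

```bash
python3 -m creep '[{"x":0,"y":0.004,"z":-0.003,"spin":0},{"x":0.0005,"y":0.007,"z":-0.0055,"spin":0},{"x":0.001,"y":0.0095,"z":-0.008,"spin":0},{"x":0.001,"y":0.012,"z":-0.0105,"spin":0},{"x":0.001,"y":0.0145,"z":-0.0135,"spin":0},{"x":0.001,"y":0.0165,"z":-0.016,"spin":0},{"x":0.0015,"y":0.0185,"z":-0.019,"spin":0},{"x":0.0015,"y":0.0205,"z":-0.022,"spin":0},{"x":0.0015,"y":0.0205,"z":-0.023,"spin":0},{"x":0.0015,"y":0.0205,"z":-0.023,"spin":0}]' - 15; python3 - <<'E'
from h import *
for n in("scene","side"):
    c=r.camera(n);Q=own(cloud(c))*1000
    T=Q[(Q[...,0]<-60)&(Q[...,0]>-128)&(abs(Q[...,1]-8)<28)&(Q[...,2]>89)&(Q[...,2]<150)]
    if len(T):print(n,len(T),np.percentile(T,[5,50,95],axis=0).round(1).tolist(),np.polyfit(T[:,0],T[:,2],1))
E
```

```text
time: 10.15
ee_pos: [0.5828, 0.0343, 0.1393]
eef_rot: [0.731, 0.682, 0.001, 0.0]
ft_force: [0.3, 5.7, 4.2]
width: 0.0091
scene 296 [[-118.7, -17.8, 92.3], [-93.3, 10.2, 95.0], [-62.8, 33.9, 106.1]] [8.75349665e-03 9.66130371e+01]
side 71 [[-118.6, 17.3, 91.4], [-92.4, 28.8, 94.7], [-65.2, 35.0, 98.4]] [-1.59720778e-02  9.32696396e+01]
```

It dropped on: the plate top is level at 94 to 95 mm, and 94 is flat. I release, lift off, and press lightly on the tip to be sure it is home.

```bash
python3 -m creep '[{"x":0,"y":0,"z":0,"spin":0},{"x":0,"y":0,"z":0,"spin":0},{"x":0,"y":0,"z":0,"spin":0},{"x":0,"y":0,"z":0.03,"spin":0},{"x":0,"y":0,"z":0.06,"spin":0},{"x":0,"y":0,"z":0.06,"spin":0}]' 0.035 && python3 -m creep '[{"x":0.003,"y":0.04,"z":0,"spin":0},{"x":0.005,"y":0.077,"z":0,"spin":0},{"x":0.005,"y":0.077,"z":0,"spin":0},{"x":0.005,"y":0.077,"z":-0.04,"spin":0},{"x":0.005,"y":0.077,"z":-0.065,"spin":0},{"x":0.005,"y":0.077,"z":-0.075,"spin":0},{"x":0.005,"y":0.077,"z":-0.08,"spin":0},{"x":0.005,"y":0.077,"z":-0.082,"spin":0},{"x":0.005,"y":0.077,"z":-0.082,"spin":0}]' 0
```

```text
time: 11.0
ee_pos: [0.5832, 0.0328, 0.2009]
eef_rot: [0.732, 0.682, 0.001, 0.001]
ft_force: [-0.0, -0.1, -0.6]
width: 0.0352
time: 12.12
ee_pos: [0.5875, 0.1097, 0.1174]
eef_rot: [0.731, 0.682, 0.0, 0.0]
ft_force: [-1.0, -1.4, 2.8]
width: 0.0004
```

```bash
python3 -m creep '[{"x":0,"y":0,"z":-0.003,"spin":0},{"x":0,"y":0,"z":-0.004,"spin":0},{"x":0,"y":0,"z":-0.004,"spin":0}]' && python3 -m creep '[{"x":0,"y":0,"z":0.04,"spin":0},{"x":0,"y":0.01,"z":0.1,"spin":0},{"x":0,"y":0.06,"z":0.15,"spin":0},{"x":0,"y":0.1,"z":0.16,"spin":0},{"x":0,"y":0.1,"z":0.16,"spin":0},{"x":0,"y":0.1,"z":0.16,"spin":0}]'; python3 - <<'E'
from h import *
for n in("scene","side"):
    c=r.camera(n);p=c["pixels"];Q=own(cloud(c))*1000;np.savez(n+"6.npz",p=p)
    T=Q[(Q[...,0]<-30)&(Q[...,0]>-118)&(abs(abs(Q[...,1]-8.5)-23)<5)&(Q[...,2]>80)&(Q[...,2]<130)]
    print(n,"hasp",len(T),np.polyfit(T[:,0],T[:,2],1),T[:,2].mean())
    T=Q[(Q[...,0]>-30)&(Q[...,0]<120)&(abs(abs(Q[...,1])-100)<35)&(Q[...,2]>70)&(Q[...,2]<130)]
    print(n,"lid",np.polyfit(T[:,0],T[:,2],1))
    T=Q[(abs(Q[...,0]+82)<8)&(abs(Q[...,1]-8)<25)&(Q[...,2]>102)&(Q[...,2]<120)];print("staple above",len(T),np.percentile(T,[2,98],axis=0).round(1).tolist() if len(T) else 0)
a=np.load("scene6.npz")["p"][180:270,200:310];b=np.load("side6.npz")["p"][130:230,220:330]
cv2.imwrite("pics/6.png",np.hstack([cv2.resize(a,(400,327)),cv2.resize(b,(360,327))]))
E
```

```text
time: 12.5
ee_pos: [0.5878, 0.1098, 0.1136]
eef_rot: [0.731, 0.682, 0.001, 0.001]
ft_force: [-1.6, -2.1, 8.5]
width: 0.0008
time: 13.25
ee_pos: [0.587, 0.2098, 0.272]
eef_rot: [0.731, 0.682, -0.0, -0.0]
ft_force: [-0.3, -0.2, -0.4]
width: 0.0005
scene hasp 225 [  0.1683421  106.89478106] 95.51655857768776
scene lid [1.98731382e-03 8.35708725e+01]
staple above 20 [[-86.5, -2.4, 103.5], [-79.9, 18.6, 111.4]]
side hasp 123 [  0.21451031 112.01456119] 97.13367853129652
side lid [1.26103980e-03 8.37780438e+01]
staple above 21 [[-88.1, -2.4, 103.6], [-77.8, 19.9, 112.1]]
```

View pics/6.png

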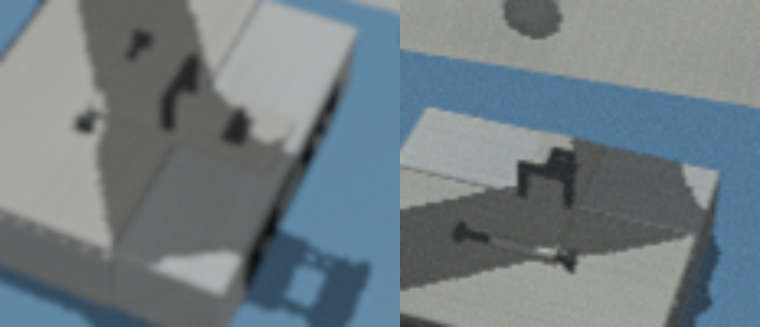

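```bash
python3 - <<'E'
from h import *
for n in("scene","side"):
    c=r.camera(n);Q=own(cloud(c))*1000
    T=Q[(Q[...,0]<-50)&(Q[...,0]>-116)&(abs(abs(Q[...,1]-8.5)-23.5)<4)&(Q[...,2]>80)&(Q[...,2]<120)]
    f=np.polyfit(T[:,0],T[:,2],1);print(n,len(T),f,np.median(T[:,2]),"at -116:",np.polyval(f,-116))
    D=Q[(Q[...,0]<-50)&(Q[...,0]>-125)&(abs(abs(Q[...,1])-80)<35)&(Q[...,2]>75)&(Q[...,2]<95)];print(" deck",np.median(D[:,2]))
s=r.read_state();print(s["time"],s["ft_force"])
E
```

```text
scene 98 [2.69060015e-03 9.21820715e+01] 92.29800684462113 at -116: 91.8699619259653
 deck 83.5701435063155
side 63 [1.26874482e-02 9.31228750e+01] 92.47051769747999 at -116: 91.6511309660928
 deck 83.62821252749339
13.45 [ 0.09754788  0.15544059 -0.1605017 ]
```

The hasp top sits 8.7 mm above the deck (9 mm expected) with a slope of at most 0.013 rad. The staple shows above it, the lid is flat and the arm is clear.

```bash
python3 -c "
from bench import r
print(r.close_job())"
```

```text
the job is handed in; nothing more can be done
None
```

I closed the lid and swung the hasp down over the staple until it lay flat, then handed the job in at about 13.5 s. No verdict is reported.

**What I did:**
- I pressed the lid shut from beside the hasp.
- I pushed the hasp over to about 0.42 rad.
- I pinched the pull bar and slid the hasp 20.5 mm towards own +y, from about -12 to +8.3 mm. The staple measured at about +8.5 mm.
- I swung the hasp down along its arc, where it dropped on, then released it and pressed the tip lightly, reading about 8.5 N.

**Last checks:**
- **Lid:** level, with a slope of about 0.002 rad.
- **Hasp:** its top is 8.7 mm above the deck, where 9 mm is expected. The slope is 0.003 rad in one view and 0.013 rad in the other.
- **Staple:** it stands through the slot, with its top at about 112 mm.
- **Robot:** clear of everything, with force readings near zero.

**Checks that disagreed or were not made:**
- A first hasp fit gave a slope of 0.17 to 0.21 rad. It took in the pull-bar posts, and the refit without them gave the slopes above.
- During the final press the fingertip read about 5 mm below the expected plate top. The hasp measured flat afterwards.
- The wrist camera placed things about 5 mm off along own y compared with the other two views, so I did not use it for alignment.
- I did not re-measure the bowl, tape roll and jar at the end. The arm did not go near them.

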